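Put the ink jars back in swatch-card order

ROBOT

A 6-joint arm with a two-finger parallel gripper is mounted at the origin on the work surface. World frame = base frame: x ahead of the robot, y to its left, z up, the work surface at z = 0. Lengths are in m, angles in rad, forces in N, time in s.
With the tool pointing down it reaches from about 0.35 to 0.85 m from the base axis. Payload 8.1 kg.
Tool frame: the origin (TCP) lies midway between the tips of the shut fingers; the grasp point (between the pads) lies 19 mm behind it (robot.grip_point_offset is the distance from the TCP to the grasp point, in m); z points along the fingers, y is the line along which they close (so a half turn about z gives the same grasp; the last joint's range is limited). The gripper opens to 93 mm and grips with 3 to 60 N. Pads are 15 mm wide; open, the fingers measure 128 mm over their backs; the gripper's body (75 mm by 188 mm) begins 65 mm behind the grasp point.
Start: joints at [1.143, 0.13, 1.488, -0, 1.523, -0.085], TCP at [0.202, 0.565, 0.219] pointing down, gripper open.
Joint ranges: [-2.96, 2.96], [-0.89, 2.26], [0.02, 2.5], [-1.34, 4.48], [0, 2.73], [-2.66, 2.66]. Speed limits (rad/s): [2.39, 2.39, 2.79, 3.14, 3.14, 3.14].

INTERFACE

Orientations are given as a rotation vector (axis times angle).
In Python, from plant import robot, read_camera, job gives the robot as it stands.
- The arm moves only by the shell command python3 -m inch 'ROWS' [FORCE]. ROWS is JSON, one flat list of numbers, 5 for each row, row after row: the shift along the world's x, y, z in mm, then the turn about the world's z in degrees, then the opening in per cent of the stroke, from 0 (shut) to 100 (fully open). In form: [dx, dy, dz, yaw, hand, dx, dy, dz, yaw, hand, ...]. A call has 1 to 10 rows; each row is the pose to reach, as a shift and turn from the pose commanded when the call began; what a row does not reach only later rows make up. A row lasts 1/12 s, in which the tool goes at most 41.7 mm and 7.16 degrees, less where a joint would pass 70% of its speed; a pose out of reach is approached as far as the arm can. A call with a gripper value outside its range is refused whole. The fingers move at their own pace and stop on an object; FORCE is the grip in N (left out, the last holds). Time passes only in rows, so rows that repeat a pose let the fingers close. It gives the time, the measured TCP pose, the force, the opening and the grip force at its end, in the units of the state.
- robot.read_state(): the state, without advancing time (a new reading comes with each control period).
- read_camera(name): name is "scene" or "top" or "wrist"; returns a dict with "image" (480x640x3 uint8, blue, green, red), "K" (3x3 intrinsics, pixels), "D" ([k1, k2, p1, p2, k3] as OpenCV has them; the pictures are not rectified), "extrinsics" (4x4, takes a point from world to camera coordinates); the wrist camera has in their place "mount" (4x4, takes a point from camera to tool coordinates, whose origin is the TCP and whose axes are the flange's). Camera axes: x right, y down, z forward; pixel columns grow to the right and rows downward; lengths in m; the calibration is good to about 2 mm. A picture is of the moment at which its call begins: read the wrist's pose just before it. There is no depth.
- job.close_job(): hands the job in; it is judged then, once.
The state is a dict: "t": time; "q": joint angles; "dq": joint speeds; "joint_torque": joint torques, N m; "tool_pos": TCP position; "orientation": TCP orientation; "force": force on the tool from outside, world axes, zero at the start; "wrist_torque": the same for the moment, N m; "opening": finger opening in m; "gripper_force": force on a finger pad.
Only numpy, scipy, OpenCV 4.12 (cv2) and the standard library are available. Lean on these libraries where they do the work, as an engineer would, in place of code of your own. Each camera call takes 0.05 s, during which the arm holds its last target. There are 200 camera calls.

TASK

Printing is over: move the yellow, red, blue and green ink jars from the grey carrying tray back to the plywood ink rack, each into the bay behind the swatch card of its own colour, so that the row of jars has the same order as the row of cards. Keep the jars upright, leave each one standing flat on its bay's floor, and leave the white jar and the metal tin in the bays where they stand.

Things in the scene. Friction and masses are not known exactly. Their poses are not given: they have to be found in the camera images.
- jar_yellow_center (a point): Yellow ink jar: upright cylinder 52 mm in diameter, 70 mm tall, 0.1 to 0.2 kg, pale lid with a yellow daub. Point: its centre, 35 mm above its underside, z up; yaw is arbitrary. Starts in a bay of the grey tray: five bays in a row, 78 mm apart, roughly along y (within 5 degrees), in any order; tray floor 8 mm above the bench, bay walls 10 mm higher.
- jar_red_center (a point): Red ink jar: upright cylinder 52 mm in diameter, 70 mm tall, 0.1 to 0.2 kg, pale lid with a red daub. Point: its centre, 35 mm above its underside, z up; yaw is arbitrary. Starts in a bay of the grey tray: five bays in a row, 78 mm apart, roughly along y (within 5 degrees), in any order; tray floor 8 mm above the bench, bay walls 10 mm higher.
- jar_blue_center (a point): Blue ink jar: upright cylinder 52 mm in diameter, 70 mm tall, 0.1 to 0.2 kg, pale lid with a blue daub. Point: its centre, 35 mm above its underside, z up; yaw is arbitrary. Starts in a bay of the grey tray: five bays in a row, 78 mm apart, roughly along y (within 5 degrees), in any order; tray floor 8 mm above the bench, bay walls 10 mm higher.
- jar_green_center (a point): Green ink jar: upright cylinder 52 mm in diameter, 70 mm tall, 0.1 to 0.2 kg, pale lid with a green daub. Point: its centre, 35 mm above its underside, z up; yaw is arbitrary. Starts in a bay of the grey tray: five bays in a row, 78 mm apart, roughly along y (within 5 degrees), in any order; tray floor 8 mm above the bench, bay walls 10 mm higher.
- card_yellow: Yellow swatch card, 32 x 62 mm, flat on the ink rack's front ledge. Origin: middle of its underside, 30 mm above the bench; x into the rack (away from the robot, within 5 degrees), y along the row. Its bay's centre is 63 mm along +x; bay floor level with the origin, 72 x 72 mm, walls 10 mm high, bays 78 mm apart, in any order. The rack may be nearer or farther than the tray.
- card_red: Red swatch card, 32 x 62 mm, flat on the ink rack's front ledge. Origin: middle of its underside, 30 mm above the bench; x into the rack (away from the robot, within 5 degrees), y along the row. Its bay's centre is 63 mm along +x; bay floor level with the origin, 72 x 72 mm, walls 10 mm high, bays 78 mm apart, in any order. The rack may be nearer or farther than the tray.
- card_blue: Blue swatch card, 32 x 62 mm, flat on the ink rack's front ledge. Origin: middle of its underside, 30 mm above the bench; x into the rack (away from the robot, within 5 degrees), y along the row. Its bay's centre is 63 mm along +x; bay floor level with the origin, 72 x 72 mm, walls 10 mm high, bays 78 mm apart, in any order. The rack may be nearer or farther than the tray.
- card_green: Green swatch card, 32 x 62 mm, flat on the ink rack's front ledge. Origin: middle of its underside, 30 mm above the bench; x into the rack (away from the robot, within 5 degrees), y along the row. Its bay's centre is 63 mm along +x; bay floor level with the origin, 72 x 72 mm, walls 10 mm high, bays 78 mm apart, in any order. The rack may be nearer or farther than the tray.
- jar_white_center (a point): Bystander: closed jar of white ink, same size and make as the others (52 mm diameter, 70 mm tall, point at its centre 35 mm above its underside), already home in the ink rack behind the white card. Leave it there.
- tin_center (a point): Bystander: round metal tin with an orange band, 55 mm in diameter and 45 mm tall, point at its centre 22.5 mm above its underside. It stands in one of the five bays of the carrying tray and stays there.

How it is judged:
By the outcome, as a careful person would: the job done as asked, in the order asked, and still so for the second after the job is handed in, with the robot touching nothing.
It also fails if it takes over 90 s, if anything falls off the work surface, if the arm or the gripper's body presses on something with over 40 N, if the wrist force passes 120 N, or if a joint passes its speed limit or range.

## Working session

There is one attempt and no reset: what is moved stays moved. The work goes in short steps, Python scripts to look and compute and a shell command to move; the robot and the scene stay as the last step left them, time stands still between calls to the robot, and variables do not carry over. Pictures are saved under pics/ and viewed, at most 14 in all, crops included, and the job is handed in when it is done.

```bash
mkdir -p pics
python3 - <<'E'
from plant import robot, read_camera
import cv2,numpy as np
for n in("top","scene"):
    c=read_camera(n); cv2.imwrite(f"pics/{n}0.png",c["image"]); print(n,c["K"],c["D"],np.round(c["extrinsics"],4))
s=robot.read_state(); print(s["t"],s["tool_pos"],s["orientation"],s["opening"],robot.grip_point_offset)
E
```

```text
top [[615.09715628   0.         318.333982  ]
 [  0.         615.09715628 236.2704602 ]
 [  0.           0.           1.        ]] [-0.2135353  0.         0.         0.         0.       ] [[ 1.2700e-02 -9.9990e-01  9.3000e-03  3.0000e-04]
 [-9.8520e-01 -1.4100e-02 -1.7080e-01  5.4000e-01]
 [ 1.7090e-01 -7.0000e-03 -9.8530e-01  1.0519e+00]
 [ 0.0000e+00  0.0000e+00  0.0000e+00  1.0000e+00]]
scene [[485.864762     0.         320.31558117]
 [  0.         485.864762   243.04257181]
 [  0.           0.           1.        ]] [-0.12058628  0.          0.          0.          0.        ] [[ 0.6843  0.7291  0.0079 -0.3665]
 [ 0.477  -0.4394 -0.7611 -0.1997]
 [-0.5515  0.5247 -0.6485  1.1543]
 [ 0.      0.      0.      1.    ]]
0.1 [0.20146371 0.56460953 0.21767795] [-5.35815308e-01 -3.09513500e+00  2.57733591e-03] 0.09293926539331698 0.0188
```

View pics/top0.png

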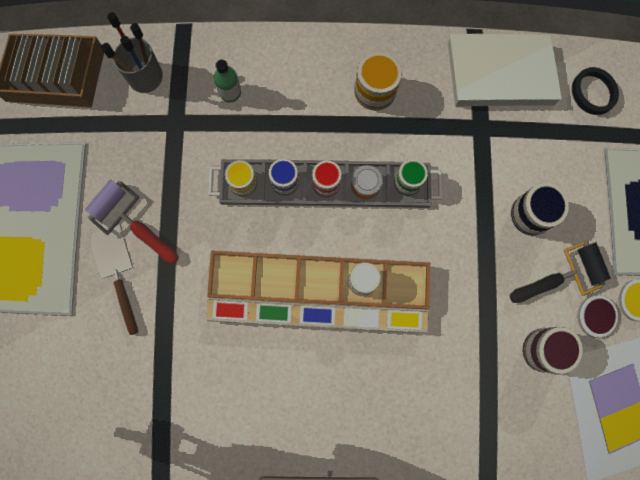

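View pics/scene0.png

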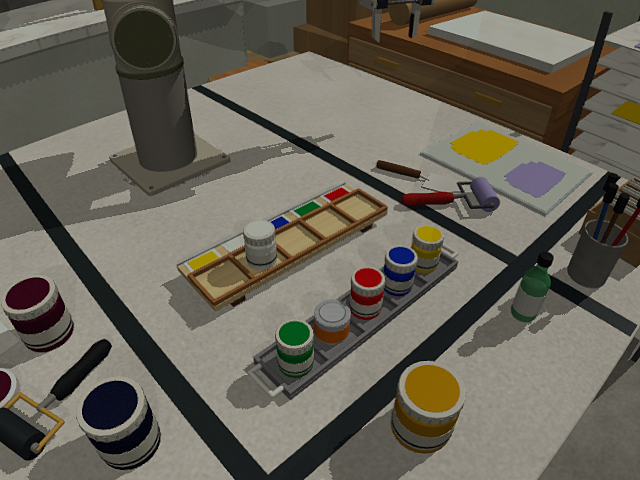

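The top view shows the tray beyond the rack. From left to right, the jars are yellow (240,175), blue (283,174), red (327,175), the tin (368,180) and green (413,175). The cards are red (230,310), green (273,313), blue (317,316), white (361,318) and yellow (405,320).

```bash
cat > h.py <<'E'
import cv2,numpy as np
from plant import robot, read_camera
def ray(c,uv,z,E=None):
    E=c["extrinsics"] if E is None else E
    p=cv2.undistortPoints(np.array([[uv]],float),np.array(c["K"]),np.array(c["D"]))[0,0]
    R=np.array(E)[:3,:3];t=np.array(E)[:3,3]; o=-R.T@t; d=R.T@[p[0],p[1],1]
    return (o+d*(z-o[2])/d[2])
def blobs(im,box,bs=(90,255)):
    h=cv2.cvtColor(im,cv2.COLOR_BGR2HSV); x0,y0,x1,y1=box; out={}
    for n,(a,b) in dict(yellow=(20,35),green=(50,80),blue=(105,135),red=(172,188)).items():
        H=h[...,0].astype(int); H=np.where((H<10)&(n=="red"),H+180,H)
        m=((H>=a)&(H<=b)&(h[...,1]>150)&(h[...,2]>60)).astype(np.uint8)
        k=np.zeros_like(m);k[y0:y1,x0:x1]=1
        N,_,st,ce=cv2.connectedComponentsWithStats(m*k)
        if N>1:
            i=1+np.argmax(st[1:,4]); out[n]=(ce[i],st[i])
    return out
E
python3 - <<'E'
from h import *
c=read_camera("top"); im=c["image"]
print("jars")
for n,(p,s) in blobs(im,(205,145,450,190)).items(): print(n,np.round(p,1),s,np.round(ray(c,p,.078),4))
print("cards")
for n,(p,s) in blobs(im,(200,298,440,335)).items(): print(n,np.round(p,1),s,np.round(ray(c,p,.031),4))
cv2.imwrite("pics/crop1.png",cv2.resize(im[150:330,200:445],None,fx=3.2,fy=3.2,interpolation=cv2.INTER_CUBIC))
E
```

```text
jars
yellow [239.  173.6] [228 163  23  22 409] [0.6452 0.1498 0.078 ]
green [413.  172.5] [403 162  21  21 359] [ 0.6522 -0.1595  0.078 ]
blue [282.7 171.9] [272 162  22  21 374] [0.6491 0.0723 0.078 ]
red [326.5 173.6] [315 163  23  22 401] [ 0.6471 -0.0052  0.078 ]
cards
yellow [404.2 319.6] [391 313  27  14 351] [ 0.3937 -0.1478  0.031 ]
green [262.8 307.2] [261 307   4   2   5] [0.4129 0.1048 0.031 ]
blue [316.9 315.1] [304 309  27  13 298] [0.4003 0.0082 0.031 ]
red [229.5 309.9] [216 303  28  15 338] [0.4069 0.1643 0.031 ]
```

View pics/crop1.png

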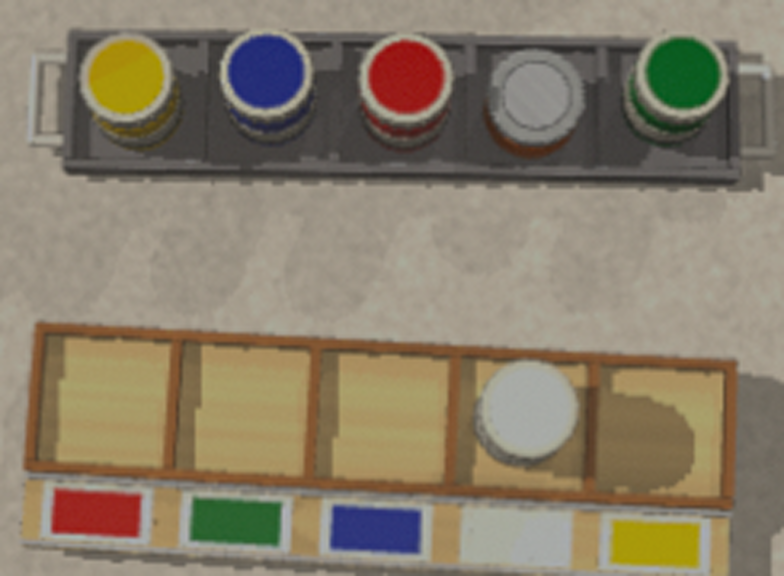

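The crop confirms the scene. The cards show coloured patches with even white borders, and the bays behind red, green, blue and yellow are empty. I'll close the fingers along x, since there isn't room along y between neighbouring jars, and move above the yellow jar first.

```bash
python3 -m inch '[222,-207,0,-72,100,222,-207,0,-72,100,222,-207,0,-72,100,222,-207,0,-72,100,222,-207,0,-72,100,222,-207,0,-72,100,222,-207,0,-72,100,222,-207,0,-72,100,222,-207,0,-72,100,222,-207,0,-72,100]' 20
```

```text
t: 0.98
tool_pos: [0.4246, 0.3567, 0.2182]
orientation: [-2.256, -2.187, 0.001]
force: [-0.1, 0.3, -0.2]
opening: 0.0929
gripper_force: 0.0
```

```bash
python3 -m inch '[221,-207,-30,0,100,221,-207,-30,0,100,221,-207,-30,0,100,221,-207,-30,0,100,221,-207,-30,0,100,221,-207,-30,0,100,221,-207,-30,0,100,221,-207,-30,0,100,221,-207,-30,0,100]'
cat >> h.py <<'E'
def wrist(name):
    from scipy.spatial.transform import Rotation as Ro
    s=robot.read_state(); c=read_camera("wrist"); T=np.eye(4)
    T[:3,:3]=Ro.from_rotvec(s["orientation"]).as_matrix(); T[:3,3]=s["tool_pos"]
    E=np.linalg.inv(T@np.array(c["mount"])); cv2.imwrite(f"pics/{name}.png",c["image"]); return s,c,E
E
python3 - <<'E'
from h import *
s,c,E=wrist("w1"); print(s["tool_pos"])
for n,(p,st) in blobs(c["image"],(0,0,640,480)).items(): print(n,np.round(p,1),st,np.round(ray(c,p,.078,E),4))
E
```

```text
t: 1.73
tool_pos: [0.646, 0.1477, 0.187]
orientation: [-2.25, -2.192, 0.003]
force: [-0.5, 1.1, -0.1]
opening: 0.0928
gripper_force: 0.0
[0.64598079 0.14774777 0.18699305]
yellow [487.3 467.3] [ 281  444  359   36 8057] [ 0.8    -0.0785  0.078 ]
green [ 55.  292.9] [  39  270   32   47 1072] [0.4397 0.1078 0.078 ]
blue [322.1 328.1] [ 297  306   51   45 1785] [0.6496 0.0732 0.078 ]
red [149.6  38.1] [ 121    0   68   81 2482] [0.5421 0.2859 0.078 ]
```

View pics/w1.png

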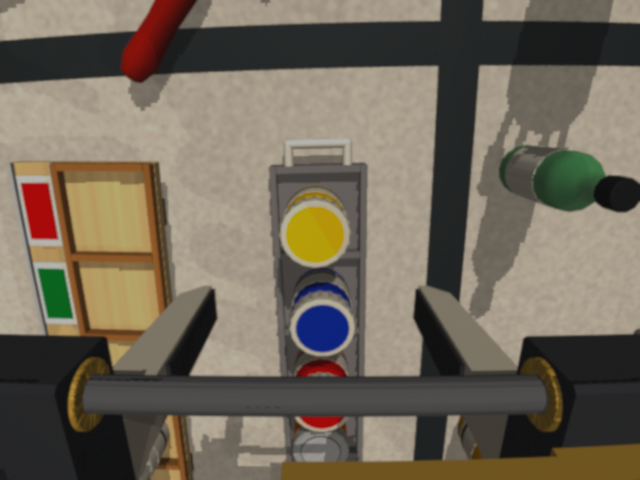

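The wrist view shows the yellow daub at (315,232), the blue daub at (322,328), the red card at (39,211) and the green card at (55,293). The fingers straddle the tray clear of its walls.

Run:
```python
from h import *
s,c,E=wrist("w1b")
for n,b,z in(("yellow",(270,180,360,280),.078),("red",(10,150,70,260),.031),("green",(20,255,90,330),.031),("blue",(280,290,370,370),.078)):
    p,st=blobs(c["image"],b)[n]; print(n,np.round(p,1),np.round(ray(c,p,z,E),4))
```

```text
yellow [316.2 236.7] [0.6456 0.1507 0.078 ]
red [ 41.3 212.3] [0.4072 0.1647 0.031 ]
green [ 57.  294.6] [0.404  0.0867 0.031 ]
blue [323.4 330.3] [0.6495 0.0731 0.078 ]
```

```bash
python3 -m inch '[0,0,-40,0,100,0,0,-80,0,100,0,0,-120,0,100,0,0,-145,0,100,0,0,-155,0,100,0,0,-155,0,40,0,0,-155,0,40,0,0,-155,0,40,0,0,-155,0,40,0,0,-155,0,40]' 20; python3 -m inch '[0,0,0,0,40,0,0,0,0,40,0,0,0,0,40]'
```

```text
t: 2.67
tool_pos: [0.6464, 0.1515, 0.0364]
orientation: [2.244, 2.195, 0.005]
force: [0.6, -0.0, 0.2]
opening: 0.0642
gripper_force: 0.0
t: 2.92
tool_pos: [0.6454, 0.1512, 0.0348]
orientation: [2.245, 2.196, 0.002]
force: [-0.5, 0.5, 4.3]
opening: 0.0517
gripper_force: 20.0
```

```bash
python3 -m inch '[0,0,15,0,40,0,0,50,0,40,0,0,90,0,40,0,0,130,0,40,-19,-30,135,0,40,-38,-60,135,0,40,-57,-90,135,0,40,-76,-120,135,0,40,-95,-150,135,0,40,-95,-150,135,0,40]'; python3 -m inch '[-20,-32,0,0,40,-40,-64,0,0,40,-60,-96,0,0,40,-80,-128,0,0,40,-93,-149,0,0,40,-93,-151,0,0,40,-93,-151,-30,0,40,-93,-151,-30,0,40]'
python3 - <<'E'
from h import *
s,c,E=wrist("w2"); print(s["tool_pos"],s["force"],s["opening"])
E
```

```text
t: 3.75
tool_pos: [0.5464, -0.0034, 0.1688]
orientation: [-2.249, -2.193, 0.005]
force: [0.2, 0.1, -1.7]
opening: 0.0518
gripper_force: 20.0
t: 4.42
tool_pos: [0.4545, -0.1492, 0.1352]
orientation: [-2.244, -2.192, 0.002]
force: [-0.5, 1.2, -3.9]
opening: 0.0519
gripper_force: 20.0
[ 0.45446304 -0.14915839  0.13519966] [-0.4741234   1.18673172 -3.88410654] 0.051941118397927526
```

View pics/w2.png

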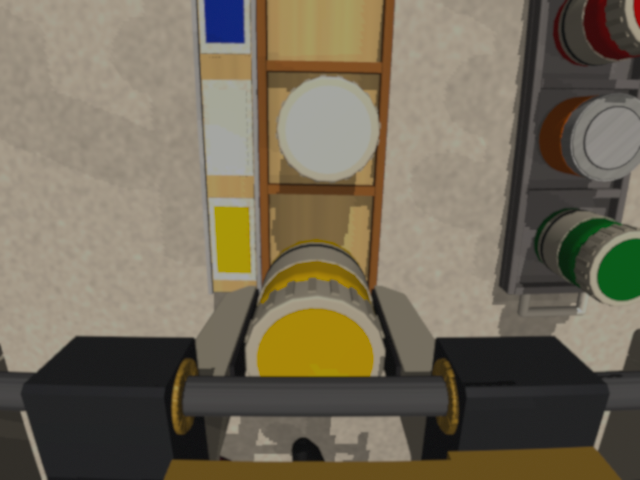

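The wrist view shows the yellow jar held upright over the empty bay behind the yellow card (233,240). The white jar (328,128) is clear of it.

```bash
python3 -m inch '[2,-1,-35,0,40,2,-1,-65,0,40,2,-1,-78,0,40,2,-1,-82,0,40,2,-1,-82,0,40]'; python3 -m inch '[0,0,-1,0,40,0,0,-1,0,40]'
```

```text
t: 4.88
tool_pos: [0.4584, -0.1499, 0.0571]
orientation: [-2.243, -2.196, 0.001]
force: [1.1, 0.2, -0.6]
opening: 0.0518
gripper_force: 20.0
t: 5.05
tool_pos: [0.4596, -0.1507, 0.0567]
orientation: [2.244, 2.197, 0.001]
force: [0.2, -0.8, -1.3]
opening: 0.0517
gripper_force: 20.0
```

```bash
python3 -m inch '[0,0,-1,0,40,0,0,-1,0,40,0,0,-1,0,40]';python3 -m inch '[0,0,-1,0,40,0,0,-1,0,40,0,0,-1,0,40]'
```

```text
t: 5.3
tool_pos: [0.4597, -0.151, 0.0561]
orientation: [2.244, 2.196, 0.001]
force: [-0.5, 1.3, 5.1]
opening: 0.0521
gripper_force: 20.0
t: 5.55
tool_pos: [0.4598, -0.151, 0.056]
orientation: [2.244, 2.196, 0.001]
force: [-4.4, 2.9, 13.2]
opening: 0.0514
gripper_force: 20.0
```

```bash
python3 -m inch '[0,0,1,0,40,0,0,1,0,100,0,0,1,0,100,0,0,1,0,100,0,0,1,0,100,0,0,1,0,100,0,0,20,0,100,0,0,60,0,100,0,0,100,0,100,0,0,120,0,100]'; python3 -m inch '[31,24,0,0,100,62,48,0,0,100,93,72,0,0,100,124,96,0,0,100,155,120,0,0,100,180,140,0,0,100,188,146,0,0,100,188,146,-10,0,100,188,146,-10,0,100]'
python3 - <<'E'
from h import *
s,c,E=wrist("w3"); print(s["tool_pos"],s["force"],s["opening"])
for n,(p,st) in blobs(c["image"],(0,0,640,480)).items(): print(n,np.round(p,1),st,np.round(ray(c,p,.078,E),4))
E
```

```text
t: 6.38
tool_pos: [0.4602, -0.1516, 0.1784]
orientation: [2.242, 2.194, 0.003]
force: [0.9, -0.2, 0.1]
opening: 0.0931
gripper_force: 0.0
t: 7.13
tool_pos: [0.6452, -0.005, 0.1607]
orientation: [-2.243, -2.196, 0.004]
force: [-1.4, -0.3, -0.5]
opening: 0.093
gripper_force: 0.0
[ 0.64523967 -0.0049767   0.16071849] [-1.42630144 -0.33747597 -0.53528313] 0.09295834501646486
yellow [487.5 467.4] [ 280  444  360   36 8020] [ 0.7855 -0.2004  0.078 ]
green [328.7 433.1] [ 304  417   50   36 1481] [ 0.6527 -0.1592  0.078 ]
blue [319.6 128.6] [ 287   95   66   68 3566] [0.6494 0.073  0.078 ]
red [318.5 248.6] [ 288  220   62   59 2858] [ 0.6473 -0.0044  0.078 ]
```

View pics/w3.png

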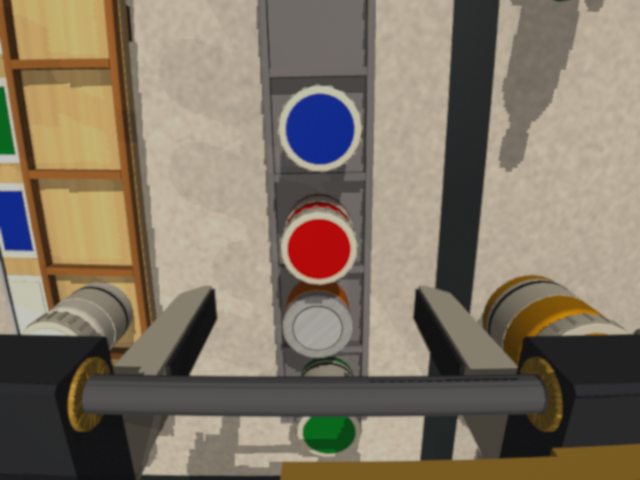

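The wrist view shows the red daub at (318,249), which gives (0.647, -0.004), directly under the gripper. The tray neighbours are clear of the fingers.

```bash
python3 -m inch '[0,1,-40,0,100,0,1,-80,0,100,0,1,-115,0,100,0,1,-128,0,100,0,1,-130,0,80,0,1,-130,0,40,0,1,-130,0,40,0,1,-130,0,40,0,1,-130,0,40,0,1,-130,0,40]'; python3 -m inch '[0,0,0,0,40,0,0,0,0,40,0,0,0,0,40,0,0,15,0,40,0,0,55,0,40,0,0,95,0,40,0,0,130,0,40,0,0,130,0,40]'
```

```text
t: 8.02
tool_pos: [0.648, -0.004, 0.0357]
orientation: [2.244, 2.195, 0.003]
force: [0.1, -0.1, -0.0]
opening: 0.0577
gripper_force: 0.0
t: 8.68
tool_pos: [0.6512, -0.0042, 0.1746]
orientation: [2.238, 2.19, 0.014]
force: [0.8, -0.6, 1.1]
opening: 0.0521
gripper_force: 20.0
```

```bash
python3 -m inch '[-29,27,0,0,40,-58,54,0,0,40,-87,81,0,0,40,-116,108,0,0,40,-145,135,0,0,40,-170,160,0,0,40,-177,166,0,0,40,-177,166,-30,0,40,-177,166,-30,0,40]'
python3 - <<'E'
from h import *
s,c,E=wrist("w4"); print(s["tool_pos"],s["force"],s["opening"])
E
```

```text
t: 9.43
tool_pos: [0.4668, 0.1621, 0.13]
orientation: [-2.242, -2.197, 0.007]
force: [-1.3, -0.5, -3.6]
opening: 0.0516
gripper_force: 20.0
[0.46677232 0.16213644 0.13002048] [-1.29569551 -0.47088824 -3.64763426] 0.05162097328838428
```

View pics/w4.png

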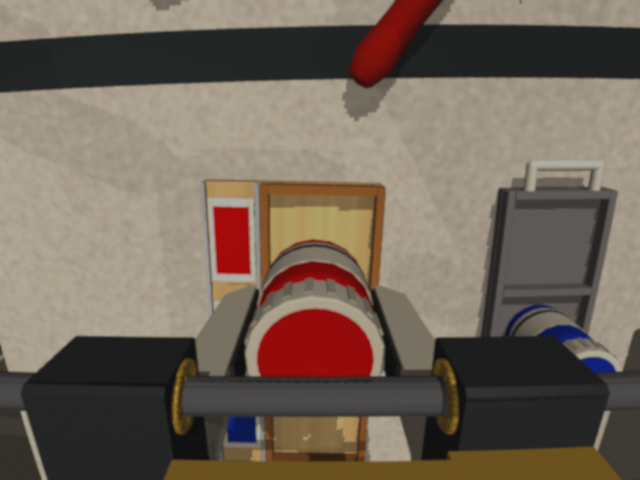

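The red jar is held upright behind the red card (233,240), with the same framing as the yellow placement. Lowering it now.

```bash
python3 -m inch '[0,0,-35,0,40,0,0,-62,0,40,0,0,-75,0,40,0,0,-78,0,40,0,0,-78,0,40,0,0,-78,0,40]'; python3 -m inch '[0,0,-1,0,40,0,0,-1,0,40,0,0,-1,0,40]'
```

```text
t: 9.98
tool_pos: [0.4705, 0.1616, 0.0565]
orientation: [2.247, 2.196, 0.0]
force: [0.1, -0.7, -1.6]
opening: 0.0516
gripper_force: 20.0
t: 10.23
tool_pos: [0.4701, 0.162, 0.0551]
orientation: [2.246, 2.196, 0.001]
force: [1.0, 0.9, -1.3]
opening: 0.0522
gripper_force: 20.0
```

```bash
python3 -m inch '[0,0,-1,0,40,0,0,-1,0,40,0,0,-1,0,40]'
```

```text
t: 10.48
tool_pos: [0.4702, 0.1621, 0.0548]
orientation: [2.245, 2.196, 0.001]
force: [-2.0, -1.7, 6.9]
opening: 0.0517
gripper_force: 20.0
```

```bash
python3 -m inch '[0,0,0,0,100,0,0,0,0,100,0,0,0,0,100,0,0,0,0,100,0,0,0,0,100,0,0,20,0,100,0,0,60,0,100,0,0,100,0,100,0,0,120,0,100]'; python3 -m inch '[36,-18,0,0,100,72,-36,0,0,100,108,-54,0,0,100,144,-72,0,0,100,172,-86,0,0,100,180,-89,0,0,100,180,-89,-10,0,100,180,-89,-10,0,100]'
python3 - <<'E'
from h import *
s,c,E=wrist("w5"); print(s["tool_pos"],s["force"],s["opening"])
for n,(p,st) in blobs(c["image"],(240,170,400,320)).items(): print(n,np.round(p,1),st,np.round(ray(c,p,.078,E),4))
E
```

```text
t: 11.23
tool_pos: [0.4713, 0.1625, 0.1785]
orientation: [2.244, 2.195, 0.007]
force: [1.5, 1.2, 0.5]
opening: 0.093
gripper_force: 0.0
t: 11.9
tool_pos: [0.6482, 0.0733, 0.1607]
orientation: [-2.244, -2.194, 0.004]
force: [-0.7, 0.7, -0.7]
opening: 0.0927
gripper_force: 0.0
[0.6481633  0.07327509 0.16070069] [-0.67052098  0.72055013 -0.69324764] 0.09265328405950832
blue [317.4 249.7] [ 288  221   60   58 2727] [0.6494 0.0732 0.078 ]
```

```bash
python3 -m inch '[0,0,-40,0,100,0,0,-80,0,100,0,0,-115,0,100,0,0,-128,0,100,0,0,-130,0,80,0,0,-130,0,40,0,0,-130,0,40,0,0,-130,0,40,0,0,-130,0,40,0,0,-130,0,40]'; python3 -m inch '[0,0,0,0,40,0,0,0,0,40,0,0,0,0,40,0,0,15,0,40,0,0,55,0,40,0,0,95,0,40,0,0,130,0,40,0,0,130,0,40]';  python3 -m inch '[-37,-13,0,0,40,-74,-26,0,0,40,-111,-40,0,0,40,-148,-53,0,0,40,-178,-64,0,0,40,-186,-67,0,0,40,-186,-67,-30,0,40,-186,-67,-30,0,40]'
python3 - <<'E'
from h import *
s,c,E=wrist("w6"); print(s["tool_pos"],s["force"],s["opening"])
E
```

```text
t: 12.78
tool_pos: [0.651, 0.0731, 0.0357]
orientation: [2.244, 2.195, 0.004]
force: [0.0, 0.2, 0.2]
opening: 0.0576
gripper_force: 0.0
t: 13.45
tool_pos: [0.6545, 0.0733, 0.1749]
orientation: [2.239, 2.19, 0.017]
force: [2.7, 0.7, 0.1]
opening: 0.0517
gripper_force: 20.0
t: 14.12
tool_pos: [0.4612, 0.006, 0.1305]
orientation: [-2.245, -2.194, 0.004]
force: [-0.8, -0.4, -4.1]
opening: 0.0516
gripper_force: 20.0
[0.46123085 0.00602624 0.13050976] [-0.83987015 -0.37215015 -4.12961636] 0.05159646536474185
```

View pics/w6.png

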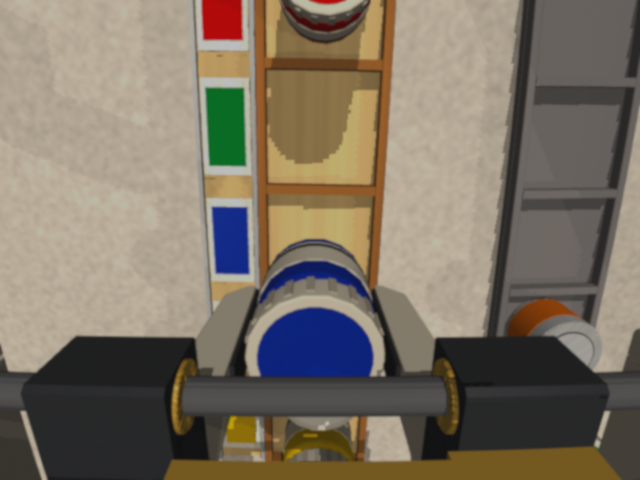

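The blue jar is over the bay behind the blue card (231,240). The red jar stands in its bay at the top (325,10). Lowering the blue jar.

```bash
python3 -m inch '[0,0,-35,0,40,0,0,-62,0,40,0,0,-75,0,40,0,0,-78,0,40,0,0,-79,0,40,0,0,-79,0,40,0,0,-79,0,40]'; python3 -m inch '[0,0,-1,0,40,0,0,-1,0,40,0,0,-1,0,40]'
```

```text
t: 14.75
tool_pos: [0.4647, 0.0062, 0.0556]
orientation: [2.245, 2.197, 0.001]
force: [0.4, 0.0, -2.0]
opening: 0.0518
gripper_force: 20.0
t: 15.0
tool_pos: [0.4649, 0.0061, 0.0551]
orientation: [2.245, 2.196, 0.002]
force: [0.2, 0.7, 5.8]
opening: 0.052
gripper_force: 20.0
```

```bash
python3 -m inch '[0,0,0,0,100,0,0,0,0,100,0,0,0,0,100,0,0,0,0,100,0,0,0,0,100,0,0,20,0,100,0,0,60,0,100,0,0,100,0,100,0,0,120,0,100]'; python3 -m inch '[31,-27,0,0,100,62,-54,0,0,100,93,-81,0,0,100,124,-108,0,0,100,155,-135,0,0,100,180,-157,0,0,100,189,-165,0,0,100,189,-165,-10,0,100,189,-165,-10,0,100]'
python3 - <<'E'
from h import *
s,c,E=wrist("w7"); print(s["tool_pos"],s["force"],s["opening"])
for n,(p,st) in blobs(c["image"],(240,170,400,320)).items(): print(n,np.round(p,1),st,np.round(ray(c,p,.078,E),4))
E
```

```text
t: 15.75
tool_pos: [0.4653, 0.0059, 0.1784]
orientation: [2.243, 2.194, 0.005]
force: [0.6, 0.2, 0.9]
opening: 0.093
gripper_force: 0.0
t: 16.5
tool_pos: [0.6515, -0.1588, 0.1605]
orientation: [-2.244, -2.193, 0.003]
force: [-0.3, 1.5, -1.3]
opening: 0.0928
gripper_force: 0.0
[ 0.65151937 -0.15884989  0.16050192] [-0.27658372  1.4664133  -1.33247058] 0.09282674426045749
green [317.1 249.1] [ 287  221   61   57 2727] [ 0.6527 -0.1584  0.078 ]
```

```bash
python3 -m inch '[0,0,-40,0,100,0,0,-80,0,100,0,0,-115,0,100,0,0,-128,0,100,0,0,-130,0,80,0,0,-130,0,40,0,0,-130,0,40,0,0,-130,0,40,0,0,-130,0,40,0,0,-130,0,40]'; python3 -m inch '[0,0,0,0,40,0,0,0,0,40,0,0,0,0,40,0,0,15,0,40,0,0,55,0,40,0,0,95,0,40,0,0,130,0,40,0,0,130,0,40]';  python3 -m inch '[-24,31,0,0,40,-48,62,0,0,40,-72,94,0,0,40,-96,125,0,0,40,-120,157,0,0,40,-144,188,0,0,40,-168,219,0,0,40,-184,240,0,0,40,-186,243,0,0,40,-186,243,0,0,40]'; python3 -m inch '[0,0,-30,0,40,0,0,-30,0,40]'
python3 - <<'E'
from h import *
s,c,E=wrist("w8"); print(s["tool_pos"],s["force"],s["opening"])
E
```

```text
t: 17.38
tool_pos: [0.654, -0.1593, 0.0358]
orientation: [2.244, 2.195, 0.002]
force: [0.1, 0.2, 0.2]
opening: 0.0578
gripper_force: 0.0
t: 18.05
tool_pos: [0.6572, -0.1603, 0.1751]
orientation: [2.237, 2.188, 0.01]
force: [1.5, -1.1, 0.8]
opening: 0.0515
gripper_force: 20.0
t: 18.88
tool_pos: [0.4661, 0.0853, 0.1643]
orientation: [2.242, 2.199, 0.001]
force: [0.3, 0.7, 0.1]
opening: 0.0519
gripper_force: 20.0
t: 19.05
tool_pos: [0.4651, 0.0832, 0.1301]
orientation: [-2.244, -2.195, 0.006]
force: [-0.9, 0.2, -2.7]
opening: 0.0515
gripper_force: 20.0
[0.46507329 0.08315285 0.13008687] [-0.93388933  0.17203572 -2.65658212] 0.0514863518380889
```

View pics/w8.png

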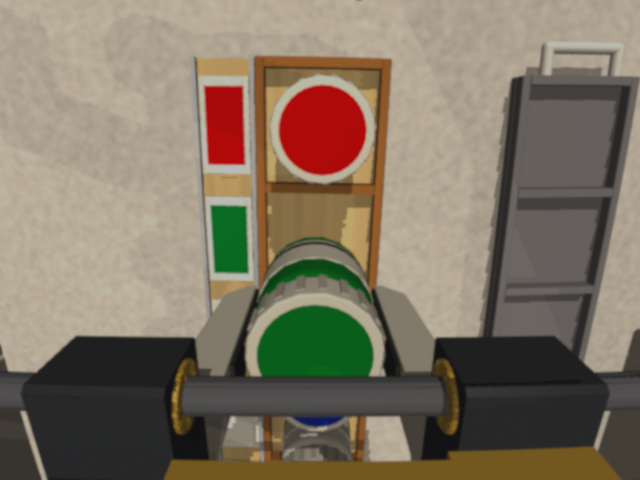

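The green jar is over the bay behind the green card (230,240), between the red jar (323,130), which stands well in its bay, and the blue jar. Lowering it.

```bash
python3 -m inch '[0,0,-35,0,40,0,0,-62,0,40,0,0,-75,0,40,0,0,-78,0,40,0,0,-79,0,40,0,0,-79,0,40,0,0,-79,0,40]'; python3 -m inch '[0,0,-1,0,40,0,0,-1,0,40,0,0,-1,0,40]'
```

```text
t: 19.68
tool_pos: [0.4677, 0.0835, 0.0555]
orientation: [2.246, 2.195, 0.001]
force: [-0.1, -0.6, -1.9]
opening: 0.0519
gripper_force: 20.0
t: 19.93
tool_pos: [0.4678, 0.0838, 0.0549]
orientation: [2.245, 2.195, 0.002]
force: [-0.6, -1.3, 6.0]
opening: 0.0517
gripper_force: 20.0
```

Contact felt. Release, rise and move away to the left so the top camera can see the rack.

```bash
python3 -m inch '[0,0,0,0,100,0,0,0,0,100,0,0,0,0,100,0,0,0,0,100,0,0,0,0,100,0,0,20,0,100,0,0,60,0,100,0,0,100,0,100,0,0,140,0,100,0,0,150,0,100]'; python3 -m inch '[-10,36,0,0,100,-20,72,0,0,100,-30,108,0,0,100,-40,144,0,0,100,-50,180,0,0,100,-60,216,0,0,100,-70,250,0,0,100,-80,285,0,0,100,-90,310,0,0,100,-90,310,0,0,100]';python3 -m inch '[0,0,0,0,100,0,0,0,0,100,0,0,0,0,100]'
python3 - <<'E'
from h import *
c=read_camera("top"); im=c["image"]
for n,(p,s) in blobs(im,(205,235,440,301)).items(): print(n,np.round(p,1),np.round(ray(c,p,.1),4))
a=cv2.resize(im[150:335,200:445],None,fx=2.2,fy=2.2,interpolation=cv2.INTER_CUBIC)
b=cv2.resize(read_camera("scene")["image"][140:400,160:480],(a.shape[1]*1//2,220))
o=np.zeros((a.shape[0]+220,a.shape[1],3),np.uint8)
o[:a.shape[0]]=a; o[a.shape[0]:,:b.shape[1]]=b
cv2.imwrite("pics/end.png",o[:600])
E
```

```text
t: 20.77
tool_pos: [0.4697, 0.0844, 0.211]
orientation: [2.241, 2.193, 0.012]
force: [0.8, 0.9, 1.0]
opening: 0.0932
gripper_force: 0.0
t: 21.6
tool_pos: [0.3742, 0.3981, 0.2029]
orientation: [-2.24, -2.2, 0.0]
force: [1.1, 0.5, -0.4]
opening: 0.0929
gripper_force: 0.0
t: 21.85
tool_pos: [0.377, 0.3932, 0.2033]
orientation: [2.246, 2.196, -0.001]
force: [1.6, 0.3, 0.7]
opening: 0.0933
gripper_force: 0.0
yellow [412.7 279.4] [ 0.4589 -0.1524  0.1   ]
green [272.8 272.8] [0.4672 0.0838 0.1   ]
blue [319.3 275.2] [0.4643 0.0054 0.1   ]
red [227.4 270.6] [0.4697 0.1607 0.1   ]
```

View pics/end.png

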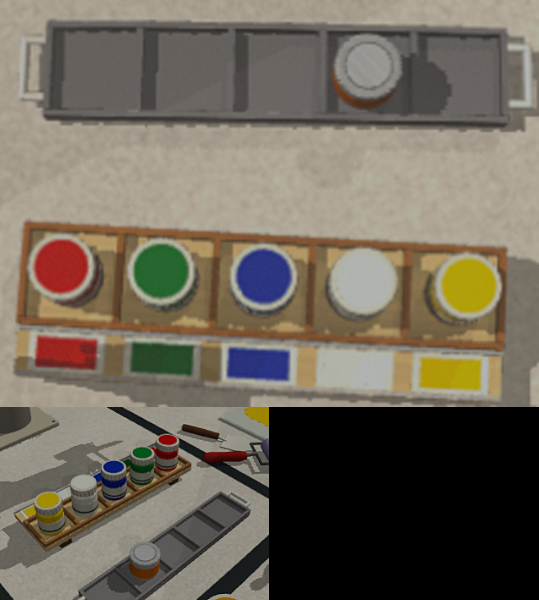

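All four jars stand upright behind their own cards, each within about 3 mm of its bay's centre. The white jar and the tin have not moved, and the robot is clear.

```bash
python3 -c "
from plant import job
print(job.close_job())"
```

```text
the job is handed in; nothing more can be done
None
```

The yellow, red, blue and green jars are upright in the rack behind their own cards, the white jar and the tin were left where they stood, and the job is handed in after about 22 s of robot time.

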